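Set out a dental ceramist's glass slab

TASK

Get the glass slab ready for layering: squeeze the two side tabs of the plaster cast's carrier together to unclip it, lift it off its dock and set it down, upright and squarely in the middle of the square marked in the slab's far left corner, without dropping it or tipping it over. Also lay the mixing spatula flat in the long band marked along the slab's right edge, in line with the band and midway along it, with the blade pointing away from the robot. Leave the palette, the dropper bottle and the glass dish where they stand.

Things in the scene. Friction and masses are not known exactly. Their poses are not given: they have to be found in the camera images.
- slab: Fixed glass mixing slab, 200 (x) by 240 (y) by 8 mm thick; it lies on the bench to the robot's left or right, the dock being on the other side. Origin: centre of its underside; z up; x points away from the robot to the slab's far edge (within 0.2 rad), y to its left edge.
- square (a point): Centre, on the slab's top face, of the white etched outline of an 80 by 80 mm square in the slab's far left corner (52 mm in x and 72 mm in y from the slab's centre). Axes as the slab's. The carrier goes here with its long axis along the slab's x, either way round.
- band (a point): Centre, on the slab's top face, of the white etched outline of a band 190 mm (along x) by 32 mm (along y), along the slab's right edge (98 mm from the slab's centre in -y). Axes as the slab's.
- dock: Fixed aluminium dock in which the carrier is clipped: 64 (x) by 44 (y) by 18 mm high trough with a 4 mm floor and inward lips under which the carrier's latches catch; flat 4 mm ears reach to 53 mm from its centre in +x and -x. Origin: centre of its underside. The fingers have free room beside its +y and -y sides.
- cast: Plaster row of teeth on a grey carrier, loose, about 0.18 kg, clipped in the dock, axes along the dock's. Origin: centre of the carrier's underside (4 mm above the bench in the dock); z up, x along the teeth. Foot 50 (x) by 30 (y) mm, z 0 to 16; block 64 by 44 mm, z 16 to 36; plaster 60 by 30 mm to z 46, teeth to z 59.
- tab_left_face (a point): Middle of the black ribbed release tab's face on the carrier's +y side: 26 mm (x) by 16 mm (z), 29 mm in +y from the carrier's centre, 26 mm above its underside. The tabs are 58 mm apart over their faces, 48 mm when squeezed home; the cast is carried by them. Their latches, low on the foot, catch under the dock's lips: locked until both are squeezed, then it lifts straight up (18 mm to clear).
- tab_right_face (a point): The same for the tab on the carrier's -y side (29 mm in -y).
- tab_left (a joint): Travel (m) of the tab on the cast's +y side: 0 out, 0.005 squeezed home; spring, about 3 N at first and 7 N at the end; springs back when let go. It frees its latch from about 0.004.
- tab_right (a joint): The same for the tab on the cast's -y side.
- spatula: Loose mixing spatula, about 40 g, flat on the bench on the robot's side of the dock: 160 mm long; white handle 90 mm long, 12 mm wide, 10 mm high, flat underside (x -80 to +10 mm), then a thin neck and a steel blade 12 mm wide, 2.5 mm thick, raised 4 mm (x +30 to +80). Origin: on the underside, at mid length; x points to the blade's tip, z up.
- spatula_grip (a point): Point inside the spatula's handle, 20 mm behind its mid length and 5 mm above its underside, near the centre of mass: a good place to grip across the 12 mm width. Axes as the spatula's.
- spatula_tip (a point): End of the spatula's blade, 80 mm from its mid length, 5 mm above its underside.
- palette: Bystander: loose round white ceramic palette, 100 mm across, 12 mm high, beyond the dock. Origin: centre of its underside.
- dropper: Bystander: loose white dropper bottle, 32 mm across, 75 mm high, beyond and to one side of the dock. Origin: centre of its underside.
- dish: Bystander: loose small glass dish, 68 mm across, 35 mm high, beyond the slab. Origin: centre of its underside.

How it is judged (in metres and radians):
On the way, in this order (a step that is already met when the one before it is completed fails the run):
1. both side tabs squeezed in while the carrier sits in the dock (value of joint each of tab_left, tab_right above 0.0035 m and z of cast in the frame of dock below 0.008 m), for 0.05 s.
2. the carrier lifted out of the dock (z of cast in the frame of dock above 0.022 m), for 0.05 s.
At the end, for the whole second after the job is handed in: On the slab (3 mm, 0.06 rad), at rest: cast within 10 mm in slab x and y of the square's centre, 0.15 rad of slab x either way round; spatula's mid length within 10 mm in slab y and 18 mm in slab x of the band's centre, 0.13 rad of slab x, blade to the far side (x of cast in the frame of square between -0.01 and 0.01 m and y of cast in the frame of square between -0.01 and 0.01 m and z of cast in the frame of square between -0.003 and 0.003 m and angle between the x axis of cast and the x axis of slab, either way round below 0.15 rad and angle between each of cast, spatula's own z axis and vertical below 0.06 rad and linear speed of each of cast, spatula below 0.02 m/s and y of spatula in the frame of band between -0.01 and 0.01 m and x of spatula in the frame of band between -0.018 and 0.018 m and z of spatula in the frame of band between -0.003 and 0.003 m and angle between the x axis of spatula and the x axis of slab, either way round below 0.13 rad and x of spatula_tip in the frame of band above 0.05 m); the robot touches nothing.
It fails at once if the cast is tipped by more than 0.6 rad (angle between cast's own z axis and vertical above 0.6 rad).
It fails at once if the cast is let go more than 10 mm above the slab's top, outside the dock (contact force between cast and anything else below 0.02 N and z of cast in the frame of square above 0.01 m).
It fails at once if the palette, dropper bottle or dish is moved by more than 20 mm (distance of any of palette, dropper, dish from where it was at the start of the episode above 0.02 m).
It also fails if it takes over 64 s, if anything falls off the work surface, if the arm or the gripper's body presses on something with over 40 N, if the wrist force passes 120 N, or if a joint passes its speed limit or range.

ROBOT

A 6-joint arm with a two-finger parallel gripper is mounted at the origin on the work surface. World frame = base frame: x ahead of the robot, y to its left, z up, the work surface at z = 0. Lengths are in mm, angles in rad, forces in N, time in s.
With the tool pointing down it reaches from about 375 to 925 mm from the base axis. Payload 5.7 kg.
Tool frame: the origin (TCP) lies midway between the tips of the shut fingers; the grasp point (between the pads) lies 19 mm behind it (bot.grasp_offset is the distance from the TCP to the grasp point, in mm); z points along the fingers, y is the line along which they close (so a half turn about z gives the same grasp; the last joint's range is limited). The gripper opens to 85 mm and grips with 20 to 120 N. Pads are 22 mm wide; open, the fingers measure 114 mm over their backs; the gripper's body (76 mm by 85 mm) begins 54 mm behind the grasp point. The pads swing forward as they close: fully open they stand 13 mm farther back than shut.
Start: joints at [1.149, 0.359, 1.51, -0, 1.272, -0.115], TCP at [181.198, 571.953, 231.267] pointing down, gripper open.
Joint ranges: [-2.97, 2.97], [-1.01, 2.36], [0.21, 2.38], [-0.96, 4.11], [0.2, 2.71], [-2.98, 2.98]. Speed limits (rad/s): [2.39, 2.39, 3.14, 3.14, 3.14, 3.14].

INTERFACE

Orientations are given as a unit quaternion [w, x, y, z].
In Python, from cell import bot gives the robot as it stands.
- The arm moves only by the tool run_rows, called after "Request:" as a command line: name --argument value ..., lists and objects as JSON in quotes. Schema: {"type":"object","properties":{"plan":{"type":"array","items":{"type":"array","prefixItems":[{"type":"number"},{"type":"array","items":{"type":"number"},"minItems":3,"maxItems":3},{"type":"number"}],"minItems":3,"maxItems":3},"minItems":1,"maxItems":12},"clamp_n":{"type":"number"},"only":{"type":"string"},"quiet":{"type":"boolean"},"lines":{"type":"string"}},"required":["plan"],"additionalProperties":false}. plan is a list of rows, 1 to 12 of them, each written [opening, [dx, dy, dz], turn]: the finger opening in mm, then dx, dy, dz in shares of 800 mm (1.0 is 800 mm), then a turn about the tool's z in parts of the range, where 1.0 means 2 pi rad; each row is the pose to reach, as a shift and turn from the pose commanded when the call began, along the tool's axes at that moment; what a row does not reach only later rows make up. A row lasts 1/8 s, in which the tool goes at most 62.5 mm and 0.188 rad, less where a joint would pass 70% of its speed; a pose out of reach is approached as far as the arm can. The fingers move at their own pace and stop on an object; clamp_n is the grip in N (left out, the last holds). Time passes only in rows, so rows that do not move let the fingers close. The tool returns the time, the measured TCP pose, the force, the opening and the grip force at its end. only (a regular expression) keeps the lines of the reply that match it, lines (a string "A,B") keeps lines A to B, and quiet returns only ok. Shift and turn numbers lie between -1 and 1, and a call with a number outside is refused. Input that does not fit is refused with a message, and nothing moves.
- bot.get_state(): the state, without advancing time (a new reading comes with each control period).
- bot.capture(name): name is "scene" or "top"; returns a dict with "color" (420x560x3 uint8, blue, green, red), "camera_matrix" (3x3 intrinsics, pixels), "k1" (the pictures are not rectified: a ray, as slopes to the right and down, at radius r is drawn at 1 + k1 r^2 times it, then the intrinsics apply), "rvec" (rotation vector, rad) and "tvec" (3), from world to camera coordinates, as OpenCV has them. Camera axes: x right, y down, z forward; pixel columns grow to the right and rows downward; lengths in mm; the calibration is good to about 2 mm. A picture is of the moment at which its call begins. There is no depth.
- bot.job_done(): hands the job in; it is judged then, once.
The state is a dict: "time": time; "joint_positions": joint angles; "joint_velocities": joint speeds; "tau": joint torques, N m; "ee_pos": TCP position; "tool_rot": TCP orientation; "ft_force": force on the tool from outside, world axes, zero at the start; "torque": the same for the moment, N m; "opening": finger opening in mm; "grasp_force": force on a finger pad.
Only numpy, scipy, OpenCV 4.12 (cv2) and the standard library are available. Lean on these libraries where they do the work, as an engineer would, in place of code of your own. Each camera call takes 0.05 s, during which the arm holds its last target. There are 200 camera calls.

## Working session

There is one attempt and no reset: what is moved stays moved. The work goes in short steps, Python scripts to look and compute and a tool call to move; the robot and the scene stay as the last step left them, time stands still between calls to the robot, and variables do not carry over. Pictures are saved under pics/ and viewed, at most 10 in all, crops included, and the job is handed in when it is done.

```bash
ls; mkdir -p pics; cat > h.py <<'E'
import numpy as np, cv2
from cell import bot
def snap(n,f):
    c=bot.capture(n); cv2.imwrite('pics/'+f+'.png',c['color']); np.save('pics/'+f+'.npy',c,allow_pickle=True); return c
def load(f): return np.load('pics/'+f+'.npy',allow_pickle=True).item()
def ray(c,px):
    K=np.array(c['camera_matrix']);R=cv2.Rodrigues(np.array(c['rvec'],float))[0];t=np.array(c['tvec'],float).ravel()
    px=np.atleast_2d(px).astype(float); d=(px-K[[0,1],[2,2]])/K[[0,1],[0,1]]
    u=d.copy()
    for _ in range(30): u=d/(1+c['k1']*(u**2).sum(1,keepdims=True))
    D=np.c_[u,np.ones(len(u))]@R; return -R.T@t, D/np.linalg.norm(D,axis=1,keepdims=True)
def plane(c,px,z):
    o,D=ray(c,px); return o+D*((z-o[2])/D[:,2])[:,None]
def tri(c1,p1,c2,p2):
    o1,D1=ray(c1,p1);o2,D2=ray(c2,p2);out=[]
    for a,b in zip(D1,D2):
        s=np.linalg.lstsq(np.c_[a,-b],o2-o1,rcond=None)[0]
        A,B=o1+s[0]*a,o2+s[1]*b; out.append(np.r_[(A+B)/2,np.linalg.norm(A-B)])
    return np.array(out)
def proj(c,P):
    K=np.array(c['camera_matrix']);R=cv2.Rodrigues(np.array(c['rvec'],float))[0]
    X=np.atleast_2d(P)@R.T+np.array(c['tvec'],float).ravel();u=X[:,:2]/X[:,2:]
    u=u*(1+c['k1']*(u**2).sum(1,keepdims=True)); return u*K[[0,1],[0,1]]+K[[0,1],[2,2]]
E
python3 - <<'E'
from h import *
for n in('scene','top'):
    c=snap(n,n+'0'); o,D=ray(c,[[280,210]]); print(n,o,D,c['k1'])
s=bot.get_state();print(s['ee_pos'],s['tool_rot'],s['opening'])
E
```

```text
cell.py
pics
scene [1376.98717296  -81.30677483  645.78427302] [[-0.80525313  0.08721841 -0.58648133]] 0.03135419438402436
top [ 507.23049757   10.32625111 1072.14198998] [[ 0.08038711 -0.00778001 -0.99673336]] -0.076679392528252
[180.94363829 571.39276343 230.52299434] [-2.13908481e-04  1.52786725e-01  9.88258811e-01 -8.32790079e-04] 85.50999758907624
```

View pics/scene0.png

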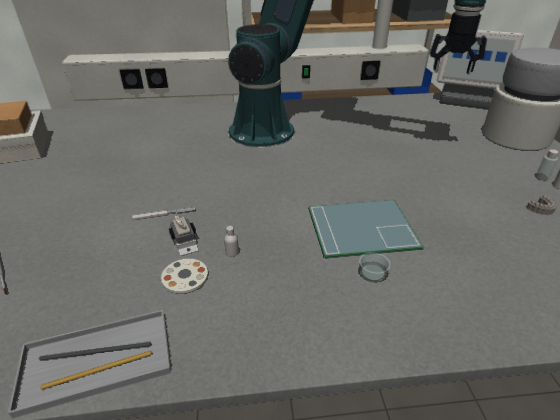

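View pics/top0.png

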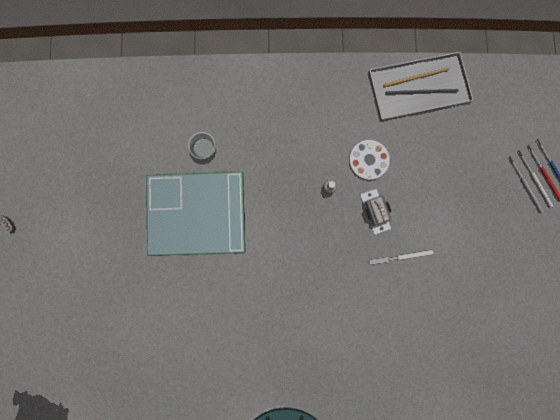

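The scene view shows the dock and cast at about (183,232), the spatula at (135–195,212), the dropper at (231,240), the palette at (185,275), the slab at (310–420,200–255) and the dish at (374,266). In the top view the cast is at (377,211), the spatula spans (370–433,257), the slab (147–244,172–255) with the square at (166,193) and the band at x≈236. The slab is on the left and the blade points left. Next I'll enlarge both regions.

```bash
python3 - <<'E'
from h import *
a=load('top0')['color'][180:270,355:445]; b=load('scene0')['color'][200:260,130:220]
z=lambda i,s:cv2.resize(i,None,fx=s,fy=s,interpolation=cv2.INTER_CUBIC)
A=z(a,4.4)
B=z(b,4.4); o=np.zeros((400,800,3),np.uint8); o[:396,:396]=A; o[:B.shape[0],400:400+396]=B; cv2.imwrite('pics/crop1.png',o)
a=load('top0')['color'][165:262,140:250]; b=load('scene0')['color'][195:262,300:430]
A=z(a,3.6);B=z(b,3);o=np.zeros((400,800,3),np.uint8); o[:A.shape[0],:A.shape[1]]=A; o[:B.shape[0],400:400+B.shape[1]]=B; cv2.imwrite('pics/crop2.png',o)
E
```

```text
(no output)
```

View pics/crop1.png

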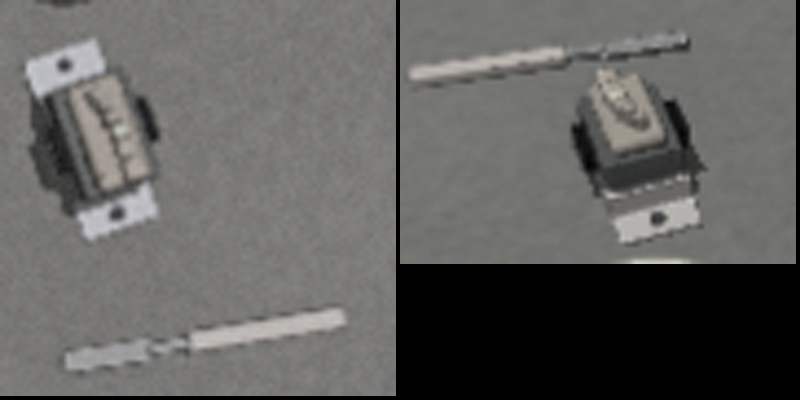

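View pics/crop2.png

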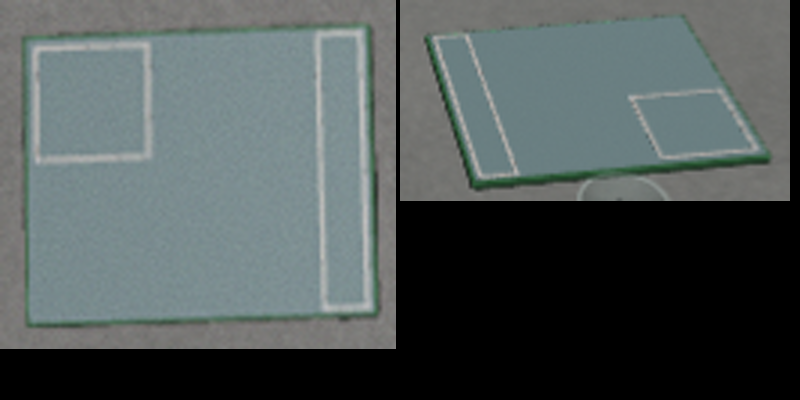

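Crop1 shows the dock ears with holes at (64,65) and (117,213) in the enlarged top view, so it is yawed about +0.34 rad. The tabs are at (147,118) and around (45,165). The spatula runs from the handle end at (345,318) to the blade tip at (66,360). Crop2 shows the square and band outlines clearly in both views.

```bash
cat > m.py <<'E'
from h import *
def blobs(c,roi,f,amin=8):
    x0,y0,x1,y1=roi; S=6
    im=cv2.resize(c['color'][y0:y1,x0:x1],None,fx=S,fy=S,interpolation=cv2.INTER_CUBIC).astype(int)
    m=f(im).astype(np.uint8)*255
    cs,_=cv2.findContours(m,cv2.RETR_CCOMP,cv2.CHAIN_APPROX_NONE)
    return [((k[:,0]+.5)/S-.5+[x0,y0]).astype(np.float32) for k in cs if cv2.contourArea(k)>amin*S*S]
def quad(k):
    h=cv2.convexHull(k); return cv2.approxPolyN(h,4,ensure_convex=True)[0].reshape(-1,2) if hasattr(cv2,'approxPolyN') else cv2.approxPolyDP(h,2,True).reshape(-1,2)
E
python3 - <<'E'
from m import *
np.set_printoptions(precision=1,suppress=True)
t,s=load('top0'),load('scene0')
for n,c,roi in(('top',t,(140,165,250,262)),('scene',s,(300,195,430,262))):
    print(n,'slab colours',c['color'][(215,225)[n=='scene'],(195,360)[n=='scene']])
    for k in blobs(c,roi,lambda i:(i[...,0]-i[...,2]>12)&(i.min(2)<150),30): 
        print(len(k),cv2.contourArea(k),quad(k).ravel())
for n,c,roi in(('top',t,(355,178,445,270)),('scene',s,(128,200,220,260))):
    for k in blobs(c,roi,lambda i:i.min(2)>145,5):
        r=cv2.minAreaRect(k);print(n,'white',r,cv2.boxPoints(r).ravel())
    for k in blobs(c,roi,lambda i:i.max(2)<38,3):
        r=cv2.minAreaRect(k);print(n,'black',r)
E
```

```text
top slab colours [143 141 123]
589 56.930529700475745 [242.8 204.9 244.4 251.1 242.1 252.2 241.2 202.1]
681 823.2361598542193 [179.8 207.1 150.8 208.  150.4 178.9 179.5 177.8]
994 729.9166488647461 [238.8 174.8 240.9 248.8 230.5 249.4 228.4 174.8]
1919 6409.708311716793 [229.8 252.4 147.1 254.8 146.4 175.  227.2 172.2]
773 1109.3472764758626 [182.4 209.3 148.5 210.6 148.2 176.9 181.8 175.3]
409 38.62495930981822 [241.3 203.7 237.7 171.3 241.9 172.1 242.7 201.8]
scene slab colours [129 125 105]
556 547.1110899182968 [417.2 243.9 387.4 246.5 377.6 227.3 405.7 225.2]
644 436.16667556622997 [337.6 251.9 326.9 252.8 312.1 207.8 321.2 206.6]
612 65.08331298781559 [310.2 206.6 327.1 256.1 324.  255.3 308.4 206.6]
1497 3812.402794733178 [423.2 246.6 340.1 254.7 322.  205.2 393.5 199.5]
638 738.2500228877179 [420.5 245.1 386.1 248.4 374.8 226.2 406.9 223.3]
top white ((393.1083679199219, 258.1583557128906), (2.05548357963562, 7.167813301086426), 71.5649185180664) [389.4 258.3 396.2 256.1 396.8 258.  390.  260.3]
top white ((378.9483947753906, 260.3677673339844), (4.765513896942139, 18.9667930
[... 2157 characters left out ...]
cene white ((187.95834350585938, 249.20835876464844), (4.242651462554932, 4.360506057739258), 45.0) [184.9 249.3 188.  246.2 191.  249.2 187.9 252.3]
scene white ((177.09231567382812, 218.6836700439453), (7.77125358581543, 3.5289363861083984), 52.69599914550781) [173.3 216.7 176.1 214.5 180.9 220.7 178.  222.8]
scene white ((149.19671630859375, 213.71920776367188), (2.948268175125122, 35.1218376159668), 81.67434692382812) [131.6 214.8 166.4 209.7 166.8 212.6 132.  217.7]
scene black ((171.7323455810547, 233.4306640625), (11.234803199768066, 3.260793685913086), 70.01689147949219)
scene black ((192.98281860351562, 227.8244171142578), (11.423311233520508, 2.6723861694335938), 67.24899291992188)
```

```bash
python3 - <<'E'
from h import *
np.set_printoptions(precision=1,suppress=True)
t,s=load('top0'),load('scene0')
def q(v): return np.array(v,float).reshape(-1,2)
# order: far-left, far-right, near-right, near-left
Sq=(q([150.4,178.9,179.5,177.8,179.8,207.1,150.8,208.0]),q([417.2,243.9,387.4,246.5,377.6,227.3,405.7,225.2]))
Bd=(q([228.4,174.8,238.8,174.8,240.9,248.8,230.5,249.4]),q([337.6,251.9,326.9,252.8,312.1,207.8,321.2,206.6]))
for n,(a,b) in(('sq',Sq),('band',Bd)):
    P=tri(t,a,s,b);print(n,P,P.mean(0)); 
    for c,k in((t,a),(s,b)):
        Q=plane(c,k,8); x=(Q[0]+Q[1]-Q[2]-Q[3])/2; y=(Q[0]+Q[3]-Q[1]-Q[2])/2
        print('  plane ctr',Q.mean(0)[:2],'len',np.linalg.norm(x),np.linalg.norm(y),'yaw',np.arctan2(x[1],x[0]).round(3),np.arctan2(-y[0],y[1]).round(3))
print('ear holes top z4',plane(t,[[369.2,194.4],[381.2,227.8]],4), 'ears centroids same')
print('far ear tri',tri(t,[[369.2,194.45]],s,[[187.9,249.3]]))
print('tabs R,L',tri(t,[[388.86,209.0],[368.86,215.1]],s,[[171.7,233.4],[193,227.8]]))
h=plane(t,[[397.65,257.4],[432.95,251.55],[369.6,261.85]],8);print('spat top junction,end,tip',h,np.linalg.norm(h[0]-h[1]),np.linalg.norm(h[1]-h[2]))
h2=plane(s,[[166.6,211.15],[131.8,216.25]],8);print('scene',h2,np.linalg.norm(h2[0]-h2[1]))
print('tri',tri(t,[[397.65,257.4],[432.95,251.55]],s,[[166.6,211.15],[131.8,216.25]]))
E
```

```text
sq [[675.2 321.4   7.5   0.4]
 [676.5 248.6   7.9   0. ]
 [603.9 247.3   8.6   0.2]
 [602.9 319.7   7.8   0.6]] [639.6 284.2   8.    0.3]
  plane ctr [639.6 284.1] len 72.39075348686714 72.13113041799556 yaw 0.019 0.018
  plane ctr [639.6 284.3] len 73.05519374808851 72.61033533363805 yaw 0.016 0.007
band [[681.9 127.8   8.1   0.2]
 [681.6 102.4   7.7   0.7]
 [500.1  99.2   7.    1.4]
 [498.9 124.2   8.1   1. ]] [590.6 113.4   7.7   0.8]
  plane ctr [590.6 113. ] len 182.34639174920252 25.462671893401726 yaw 0.021 0.013
  plane ctr [591.  113.8] len 181.8205425037264 25.243469522045018 yaw 0.017 0.055
ear holes top z4 [[ 628.7 -219.2    4. ]
 [ 545.7 -246.3    4. ]] ears centroids same
far ear tri [[ 628.5 -218.6    5.2    0.6]]
tabs R,L [[ 589.9 -258.5   26.3    5.2]
 [ 575.9 -209.1   27.6    5. ]]
spat top junction,end,tip [[ 472.4 -283.8    8. ]
 [ 484.9 -372.3    8. ]
 [ 463.  -214.3    8. ]] 89.42284786292011 159.55768144886014
scene [[ 471.5 -283.4    8. ]
 [ 483.9 -369.8    8. ]] 87.30285642117208
tri [[ 472.5 -283.4    8.7    0.4]
 [ 484.9 -370.7    9.     2.4]]
```

```bash
cat >> h.py <<'E'
from scipy.spatial.transform import Rotation as Ro
def go(*T):
    s=bot.get_state();q=s['tool_rot'];R=Ro.from_quat([q[1],q[2],q[3],q[0]]).as_matrix();p=np.array(s['ee_pos'])
    psi=np.arctan2(-R[0,1],R[1,1]); print('t',s['time'],'pos',p.round(1),'psi',round(psi,3),'tilt',R[:2,2].round(4),'F',np.round(s['ft_force'],1),'open',round(s['opening'],1),'j6',round(s['joint_positions'][5],2))
    for x,y,z,w in T: print((R.T@(np.array([x,y,z])-p)).round(1),'turn',round(-((w-psi+np.pi)%(2*np.pi)-np.pi),3))
E
python3 -c "
from h import *
print(bot.grasp_offset)
go((420,150,200,-.8),(476.8,-312.5,100,-1.434),(476.8,-312.5,4,-1.434))"
```

```text
18.700000000000003
t 0.1 pos [180.9 571.4 230.5] psi -0.307 tilt [-0.0007 -0.0016] F [-0.7 -0.1  0.2] open 85.5 j6 -0.12
[-355.2 -329.5   31. ] turn 0.493
[-549.  -753.1  131.7] turn 1.127
[-549.  -752.9  227.7] turn 1.127
```

Units first: shifts go in shares of 800 mm and turns go in shares of 2 pi rad. So -753 mm / 800 = -0.9413, -549 mm / 800 = -0.6863, 1.127 rad / 6.2832 = 0.1794.

Request:
run_rows --plan '[[40,[-0.4438,-0.4125,0.0388],0.078],[40,[-0.4438,-0.4125,0.0388],0.078],[40,[-0.4438,-0.4125,0.0388],0.078],[40,[-0.4438,-0.4125,0.0388],0.078],[40,[-0.4438,-0.4125,0.0388],0.078],[40,[-0.4438,-0.4125,0.0388],0.078],[40,[-0.4438,-0.4125,0.0388],0.078],[40,[-0.6863,-0.9413,0.1638],0.1794],[40,[-0.6863,-0.9413,0.1638],0.1794],[40,[-0.6863,-0.9413,0.1638],0.1794],[40,[-0.6863,-0.9413,0.1638],0.1794],[40,[-0.6863,-0.9413,0.1638],0.1794]]' --clamp_n 30

```text
time: 1.6
ee_pos: [444.8, -112.5, 141.1]
tool_rot: [0.0, 0.658, 0.753, 0.0]
ft_force: [0.6, 0.1, 0.3]
opening: 40.1
grasp_force: 0.0
```

```bash
python3 -c "
from h import *
go((476.8,-312.5,100,-1.434))"
```

```text
t 1.6 pos [ 444.8 -112.5  141.1] psi -1.435 tilt [0.0002 0.0001] F [0.6 0.1 0.3] open 40.1 j6 -0.53
[-202.5    4.7   41.1] turn -0.001
```

To row units: -202 mm / 800 = -0.2525, 40 mm / 800 = 0.05.

Request:
run_rows --plan '[[30,[-0.2525,0.0063,0.05],0],[30,[-0.2525,0.0063,0.05],0],[30,[-0.2525,0.0063,0.05],0],[30,[-0.2525,0.0063,0.05],0],[30,[-0.2525,0.0063,0.05],0],[30,[-0.2525,0.0063,0.05],0]]'

```text
time: 2.35
ee_pos: [476.6, -307.8, 101.4]
tool_rot: [-0.001, 0.657, 0.754, 0.0]
ft_force: [0.6, 0.1, -0.6]
opening: 29.8
grasp_force: 0.0
```

```bash
python3 -c "
from h import *
go((476.8,-312.5,4,-1.434))"
```

```text
t 2.35 pos [ 476.6 -307.8  101.4] psi -1.433 tilt [-0.0013  0.0015] F [ 0.6  0.1 -0.6] open 29.8 j6 -0.83
[-4.9 -0.4 97.4] turn 0.001
```

To row units: 93 mm / 800 = 0.1163, 80 mm / 800 = 0.1.

Request:
run_rows --plan '[[30,[-0.0063,-0.0005,0.05],0],[30,[-0.0063,-0.0005,0.1],0],[30,[-0.0063,-0.0005,0.1163],0],[30,[-0.0063,-0.0005,0.1163],0]]'

```text
time: 2.85
ee_pos: [477.3, -313.4, 8.5]
tool_rot: [-0.001, 0.657, 0.754, -0.0]
ft_force: [-0.6, 0.0, -0.1]
opening: 29.9
grasp_force: 0.0
```

```bash
python3 -c "
from h import *
snap('scene','scene1');snap('top','top1')
A=cv2.resize(load('top1')['color'][200:290,340:460],None,fx=3.3,fy=3.3);B=cv2.resize(load('scene1')['color'][170:260,90:210],None,fx=3.3,fy=3.3)
cv2.imwrite('pics/v1.png',np.hstack([A,B]))
go((476.8,-312.5,4,-1.434))"
```

```text
t 2.95 pos [ 478.5 -314.9    9.8] psi -1.433 tilt [ 0.0014 -0.0012] F [-1.  -0.4  0.2] open 29.9 j6 -0.84
[ 2.6 -1.4  5.8] turn 0.001
```

View pics/v1.png

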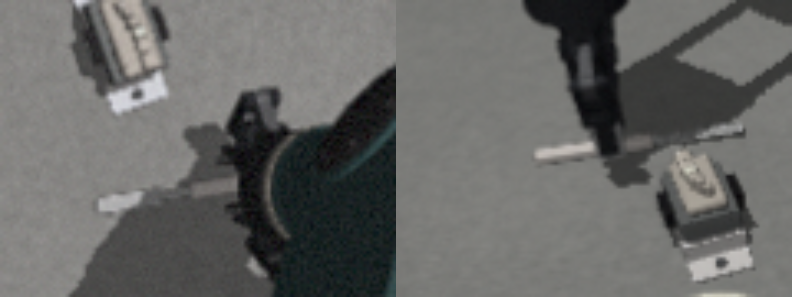

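The fingers straddle the handle, behind mid length in both views. Now I'll go down to grip height and close.

To row units: 5 mm / 800 = 0.0063, -1 mm / 800 = -0.0013.

Request:
run_rows --plan '[[30,[0.0013,-0.0013,0.0063],0],[30,[0.0013,-0.0013,0.0063],0],[5,[0.0013,-0.0013,0.0063],0],[5,[0.0013,-0.0013,0.0063],0],[5,[0.0013,-0.0013,0.0063],0],[5,[0.0013,-0.0013,0.0063],0]]' --clamp_n 40

```text
time: 3.7
ee_pos: [476.7, -314.3, 4.0]
tool_rot: [0.0, 0.657, 0.754, -0.0]
ft_force: [-1.1, 0.9, 5.0]
opening: 10.6
grasp_force: 39.8
```

```bash
python3 -c "
from h import *
go((476.8,-312.5,90,-1.434),(593.1-20,112.9,90,-3.124))"
```

```text
t 3.7 pos [ 476.7 -314.3    4. ] psi -1.434 tilt [ 0.0004 -0.0005] F [-1.1  0.9  5. ] open 10.6 j6 -0.84
[  1.7   0.4 -86. ] turn 0.0
[410.  153.8 -86.2] turn 1.69
```

To row units: 410 mm / 800 = 0.5125, -100 mm / 800 = -0.125, 1.69 rad / 6.2832 = 0.269.

Request:
run_rows --plan '[[5,[0,0,-0.0625],0],[5,[0,0,-0.125],0],[5,[0.0575,0.0213,-0.125],0.0299],[5,[0.1138,0.0425,-0.125],0.0598],[5,[0.1713,0.0638,-0.125],0.0896],[5,[0.2275,0.085,-0.125],0.1194],[5,[0.285,0.1063,-0.125],0.1496],[5,[0.3413,0.1275,-0.125],0.1798],[5,[0.3988,0.15,-0.125],0.2085],[5,[0.455,0.1713,-0.125],0.2387],[5,[0.5125,0.1875,-0.125],0.269],[5,[0.5125,0.1875,-0.125],0.269]]'

```text
time: 5.2
ee_pos: [569.4, 115.7, 103.3]
tool_rot: [-0.0, 1.0, 0.01, 0.0]
ft_force: [0.3, -0.7, -0.7]
opening: 10.6
grasp_force: 39.2
```

```bash
python3 -c "
from h import *
go((569.2,112.9,14,-3.124))"
```

```text
t 5.2 pos [569.4 115.7 103.3] psi -3.122 tilt [0.0005 0.0007] F [ 0.3 -0.7 -0.7] open 10.6 j6 1.63
[-0.3  2.9 89.3] turn 0.002
```

To row units: 83 mm / 800 = 0.1038, 78 mm / 800 = 0.0975.

Request:
run_rows --plan '[[5,[0,0.0031,0.05],0],[5,[0,0.0031,0.0975],0],[5,[0,0.0031,0.1038],0],[5,[0,0.0031,0.1038],0]]'

```text
time: 5.7
ee_pos: [569.3, 109.5, 20.8]
tool_rot: [0.0, 1.0, 0.009, -0.0]
ft_force: [0.7, 0.5, 0.5]
opening: 10.5
grasp_force: 39.3
```

```bash
python3 - <<'E'
from h import *
snap('scene','scene2');snap('top','top2')
A=cv2.resize(load('top2')['color'][165:265,140:260],None,fx=3.3,fy=3.3);B=cv2.resize(load('scene2')['color'][180:280,300:420],None,fx=3.3,fy=3.3)
cv2.imwrite('pics/v2.png',np.hstack([A,B]))
go((569.2,112.9,12.5,-3.124))
E
```

```text
t 5.8 pos [570.4 109.8  21.9] psi -3.124 tilt [0.0023 0.    ] F [-0.3 -0.2  0.4] open 10.2 j6 1.62
[-1.2 -3.1  9.4] turn 0.0
```

View pics/v2.png

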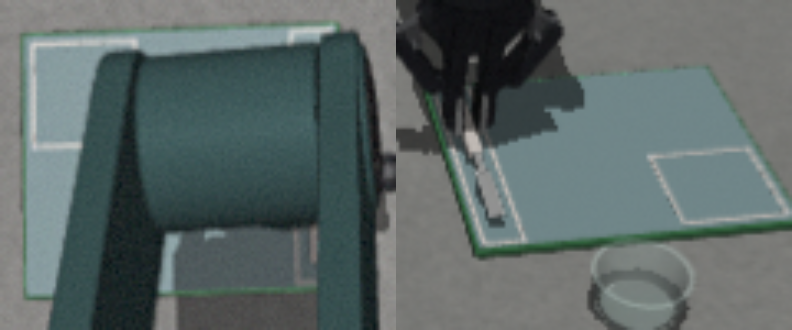

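The scene view shows the spatula held straight over the band, tip at about (497,217) in the crop. Lowering it now.

To row units: 8.5 mm / 800 = 0.0106, 8 mm / 800 = 0.01.

Request:
run_rows --plan '[[5,[-0.0013,-0.0038,0.0063],0],[5,[-0.0013,-0.0038,0.01],0],[5,[-0.0013,-0.0038,0.0106],0],[5,[-0.0013,-0.0038,0.0106],0]]'

```text
time: 6.3
ee_pos: [568.2, 113.1, 12.1]
tool_rot: [0.0, 1.0, 0.009, 0.0]
ft_force: [-0.1, -0.5, -0.1]
opening: 10.0
grasp_force: 39.3
```

```bash
python3 -c "
from h import *
go((569.2,112.9,12.5,-3.124))"
```

```text
t 6.3 pos [568.2 113.1  12.1] psi -3.124 tilt [ 0.0001 -0.0001] F [-0.1 -0.5 -0.1] open 10.0 j6 1.63
[ 1.   0.3 -0.4] turn 0.0
```

To row units: 0.7 mm / 800 = 0.0009.

Request:
run_rows --plan '[[5,[0,0,0.0009],0],[5,[0,0,0.0009],0]]'

```text
time: 6.55
ee_pos: [568.2, 113.1, 12.0]
tool_rot: [0.0, 1.0, 0.009, 0.0]
ft_force: [-2.7, 0.1, 6.7]
opening: 10.3
grasp_force: 40.1
```

Request:
run_rows --plan '[[5,[0,0,0.0009],0],[5,[0,0,0.0009],0]]'

```text
time: 6.8
ee_pos: [568.2, 113.1, 12.0]
tool_rot: [0.0, 1.0, 0.009, 0.0]
ft_force: [-3.5, -0.2, 13.3]
opening: 10.7
grasp_force: 40.9
```

Contact. Release gently and rise.

To row units: -120 mm / 800 = -0.15, -80 mm / 800 = -0.1.

Request:
run_rows --plan '[[5,[0,0,-0.0009],0],[20,[0,0,-0.0009],0],[28,[0,0,-0.0009],0],[28,[0,0,-0.0009],0],[28,[0,0,-0.0375],0],[28,[0,0,-0.1],0],[40,[0,0,-0.15],0],[60,[0,0,-0.15],0]]'

```text
time: 7.8
ee_pos: [570.9, 113.3, 133.9]
tool_rot: [-0.0, 1.0, 0.009, 0.003]
ft_force: [-0.0, -0.6, -0.8]
opening: 56.9
grasp_force: 0.0
```

```bash
python3 - <<'E'
from h import *
go((584,-233,150,-2.824),(586.8,-233,110,-2.824),(586.8,-233,8,-2.824))
E
```

```text
t 7.8 pos [570.9 113.3 133.9] psi -3.124 tilt [0.007  0.0005] F [-0.  -0.6 -0.8] open 56.9 j6 1.63
[  7.1 346.5 -16.1] turn -0.3
[  9.6 346.6  23.9] turn -0.3
[  8.9 346.6 125.9] turn -0.3
```

To row units: 346 mm / 800 = 0.4325, 290 mm / 800 = 0.3625, -0.3 rad / 6.2832 = -0.0477.

Request:
run_rows --plan '[[80,[0.0025,0.0725,-0.0063],-0.008],[80,[0.0038,0.145,-0.0063],-0.0159],[80,[0.0063,0.2163,-0.0063],-0.0239],[80,[0.0075,0.2875,-0.0063],-0.0318],[80,[0.01,0.3625,-0.0063],-0.0398],[80,[0.0113,0.4325,-0.0063],-0.0477],[80,[0.0113,0.4325,0.025],-0.0477],[80,[0.0113,0.4325,0.025],-0.0477],[80,[0.0113,0.4325,0.025],-0.0477]]'

```text
time: 8.93
ee_pos: [582.8, -231.8, 110.1]
tool_rot: [-0.0, 0.987, 0.159, -0.001]
ft_force: [0.6, -0.2, -0.3]
opening: 79.9
grasp_force: 0.0
```

```bash
python3 - <<'E'
from h import *
snap('scene','scene3')
go((586.8,-233,60,-2.824),(586.8,-233,8,-2.824))
from m import *
t=snap('top','top3')
for k in blobs(t,(140,165,250,262),lambda i:i.min(2)>160,5):
    r=cv2.minAreaRect(k);print('white',np.round(cv2.boxPoints(r).ravel(),1))
A=cv2.resize(t['color'][165:265,140:260],None,fx=3.3,fy=3.3);B=cv2.resize(load('scene3')['color'][160:260,120:240],None,fx=3.3,fy=3.3)
cv2.imwrite('pics/v3.png',np.hstack([A,B]))
E
```

```text
t 8.975 pos [ 583.3 -231.9  110.7] psi -2.823 tilt [-0.0003  0.0001] F [-0.5 -0.2 -0.1] open 80.2 j6 0.76
[ 2.9  2.2 50.7] turn 0.001
[  3.    2.2 102.7] turn 0.001
white [230.7 179.  235.8 178.9 237.5 244.5 232.4 244.7]
white [147.8 176.5 181.6 175.7 182.4 209.5 148.6 210.3]
white [150.  178.2 179.5 177.8 180.  207.8 150.4 208.3]
white [226.2 172.9 240.8 172.5 243.  250.8 228.4 251.3]
white [228.3 174.9 238.7 174.6 240.8 248.8 230.4 249.1]
```

View pics/v3.png

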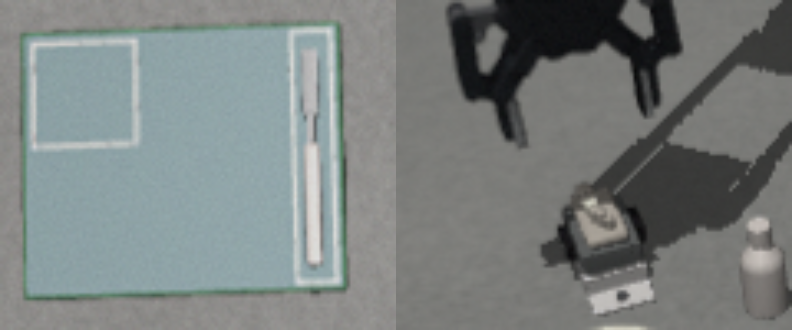

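The spatula lies centred in the band, from (308,48) to (314,265) in the crop. The fingers stand above the cast and line up with the tabs. Going down.

To row units: 102 mm / 800 = 0.1275, 100 mm / 800 = 0.125.

Request:
run_rows --plan '[[80,[0.0038,0.0028,0.05],0],[80,[0.0038,0.0028,0.1],0],[80,[0.0038,0.0028,0.125],0],[80,[0.0038,0.0028,0.1275],0],[80,[0.0038,0.0028,0.1275],0],[80,[0.0038,0.0028,0.1275],0]]'

```text
time: 9.78
ee_pos: [588.0, -234.2, 10.1]
tool_rot: [0.001, 0.987, 0.158, 0.001]
ft_force: [-0.5, 0.7, -0.1]
opening: 80.0
grasp_force: 0.0
```

```bash
python3 - <<'E'
from h import *
go((586.8,-233,8,-2.824))
E
```

```text
t 9.775 pos [ 588.  -234.2   10.1] psi -2.823 tilt [ 0.0023 -0.0014] F [-0.5  0.7 -0.1] open 80.0 j6 0.76
[-0.7 -1.5  2.1] turn 0.001
```

To row units: 4 mm / 800 = 0.005, -1 mm / 800 = -0.0013.

Request:
run_rows --plan '[[80,[-0.0006,-0.0013,0.005],0],[64,[-0.0006,-0.0013,0.005],0],[60,[-0.0006,-0.0013,0.005],0],[60,[-0.0006,-0.0013,0.005],0],[60,[-0.0006,-0.0013,0.005],0]]' --clamp_n 20

```text
time: 10.4
ee_pos: [586.0, -233.1, 4.6]
tool_rot: [0.0, 0.987, 0.158, -0.0]
ft_force: [0.4, 0.8, -0.1]
opening: 60.1
grasp_force: 0.0
```

```bash
python3 - <<'E'
from h import *
go((586.8,-233,6,-2.824))
E
```

```text
t 10.4 pos [ 586.  -233.1    4.6] psi -2.824 tilt [-0.0001 -0.0001] F [ 0.4  0.8 -0.1] open 60.1 j6 0.77
[ 0.8  0.2 -1.4] turn 0.0
```

Request:
run_rows --plan '[[40,[-0.0006,-0.0013,0],0],[40,[-0.0006,-0.0013,0],0],[40,[-0.0006,-0.0013,0],0],[40,[-0.0006,-0.0013,0],0]]' --clamp_n 20

```text
time: 10.9
ee_pos: [586.0, -232.9, 5.5]
tool_rot: [0.001, 0.987, 0.158, 0.001]
ft_force: [0.1, -0.9, 5.5]
opening: 47.0
grasp_force: 21.2
```

Request:
run_rows --plan '[[40,[0,0,0],0],[40,[0,0,0],0],[40,[0,0,0],0]]' --clamp_n 50

```text
time: 11.28
ee_pos: [586.0, -232.9, 6.1]
tool_rot: [0.001, 0.987, 0.158, 0.001]
ft_force: [-1.6, -0.2, 10.8]
opening: 45.7
grasp_force: 50.4
```

Request:
run_rows --plan '[[40,[0,0,-0.0025],0],[40,[0,0,-0.0063],0],[40,[0,0,-0.0063],0]]'

```text
time: 11.65
ee_pos: [585.1, -232.1, 9.5]
tool_rot: [-0.0, 0.987, 0.158, -0.0]
ft_force: [-0.1, 0.4, -2.5]
opening: 45.4
grasp_force: 51.5
```

To row units: -30 mm / 800 = -0.0375, -20 mm / 800 = -0.025.

Request:
run_rows --plan '[[40,[0,0,-0.0125],0],[40,[0,0,-0.025],0],[40,[0,0,-0.0375],0],[40,[0,0,-0.0375],0]]'

```text
time: 12.15
ee_pos: [586.1, -232.6, 41.0]
tool_rot: [0.001, 0.987, 0.158, 0.001]
ft_force: [0.9, -0.2, -2.1]
opening: 45.3
grasp_force: 51.5
```

```bash
python3 - <<'E'
from h import *
snap('scene','scene4');snap('top','top4')
A=cv2.resize(load('top4')['color'][160:260,320:440],None,fx=3.3,fy=3.3);B=cv2.resize(load('scene4')['color'][160:260,120:240],None,fx=3.3,fy=3.3)
cv2.imwrite('pics/v4.png',np.hstack([A,B]))
go((587,-232,90,-2.824),(639.6,284.2,90,-3.124))
E
```

```text
t 12.25 pos [ 585.3 -232.2   39.9] psi -2.824 tilt [ 0.0003 -0.0003] F [-0.3  0.3 -1.9] open 45.7 j6 0.77
[  1.7   0.3 -50.1] turn 0.0
[ 213.  -473.6  -50.2] turn 0.3
```

View pics/v4.png

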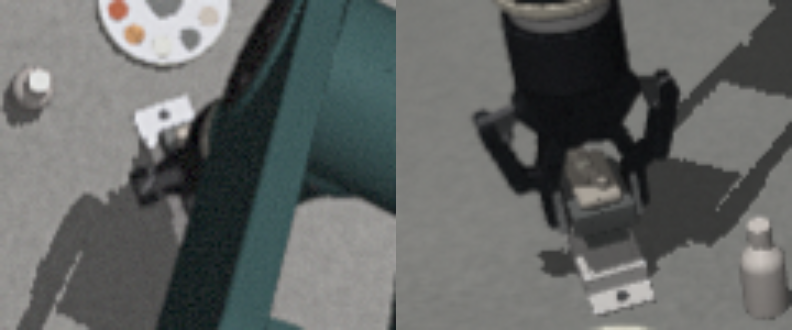

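The cast is lifted clear and upright between the fingers, and the dock below it is empty. Raise and carry it to the square.

To row units: -474 mm / 800 = -0.5925, -284 mm / 800 = -0.355, 0.3 rad / 6.2832 = 0.0477.

Request:
run_rows --plan '[[40,[0,0,-0.0438],0],[40,[0,0,-0.0875],0],[40,[0.0263,-0.0588,-0.0875],0.0048],[40,[0.0538,-0.1188,-0.0875],0.0095],[40,[0.08,-0.1775,-0.0875],0.0159],[40,[0.1063,-0.2375,-0.0875],0.0207],[40,[0.1338,-0.2963,-0.0875],0.0255],[40,[0.16,-0.355,-0.0875],0.0318],[40,[0.1875,-0.415,-0.0875],0.0366],[40,[0.2138,-0.475,-0.0875],0.0414],[40,[0.2438,-0.5375,-0.0875],0.0462],[40,[0.2663,-0.5925,-0.0875],0.0477]]'

```text
time: 13.75
ee_pos: [639.2, 286.6, 108.9]
tool_rot: [0.0, 1.0, 0.009, -0.0]
ft_force: [0.3, 0.1, -2.1]
opening: 45.0
grasp_force: 52.8
```

Request:
run_rows --plan '[[40,[0,0,0],0],[40,[0,0,0],0],[40,[0,0,0.0375],0],[40,[0,0,0.0625],0],[40,[0,0,0.0625],0],[40,[0,0,0.0625],0]]'

```text
time: 14.5
ee_pos: [639.9, 284.1, 60.0]
tool_rot: [0.0, 1.0, 0.009, 0.0]
ft_force: [0.7, -0.1, -2.2]
opening: 45.4
grasp_force: 52.8
```

```bash
python3 - <<'E'
from h import *
go((639.6,284.2,9.5,-3.124))
E
```

```text
t 14.5 pos [639.9 284.1  60. ] psi -3.124 tilt [ 0.0004 -0.    ] F [ 0.7 -0.1 -2.2] open 45.4 j6 1.87
[-0.4 -0.1 50.5] turn -0.0
```

To row units: 47 mm / 800 = 0.0588, 46 mm / 800 = 0.0575.

Request:
run_rows --plan '[[40,[0,0,0.0313],0],[40,[0,0,0.05],0],[40,[0,0,0.0575],0],[40,[0,0,0.0588],0],[40,[0,0,0.0588],0]]'

```text
time: 15.12
ee_pos: [640.0, 284.8, 13.2]
tool_rot: [-0.0, 1.0, 0.009, 0.0]
ft_force: [-0.2, 0.4, -1.6]
opening: 45.3
grasp_force: 52.8
```

Request:
run_rows --plan '[[40,[0,0,0.0013],0],[40,[0,0,0.0019],0],[40,[0,0,0.0019],0]]'

```text
time: 15.5
ee_pos: [639.5, 284.6, 11.2]
tool_rot: [0.0, 1.0, 0.009, 0.0]
ft_force: [0.1, -0.5, -1.4]
opening: 45.4
grasp_force: 52.8
```

Request:
run_rows --plan '[[40,[0,0,0.0013],0],[40,[0,0,0.0013],0]]'

```text
time: 15.75
ee_pos: [639.6, 284.6, 10.4]
tool_rot: [0.0, 1.0, 0.009, 0.0]
ft_force: [-0.3, -0.2, 2.1]
opening: 45.4
grasp_force: 53.7
```

Contact (Fz from −1.4 to +2.1 N). A touch more, then release slowly and straight.

To row units: 0.4 mm / 800 = 0.0005.

Request:
run_rows --plan '[[40,[0,0,0.0005],0],[40,[0,0,0.0005],0]]'

```text
time: 16.0
ee_pos: [639.6, 284.6, 10.4]
tool_rot: [-0.0, 1.0, 0.009, 0.0]
ft_force: [-2.1, 0.2, 4.8]
opening: 45.3
grasp_force: 54.8
```

Request:
run_rows --plan '[[50,[0,0,0],0],[56,[0,0,0],0],[64,[0,0,0],0],[74,[0,0,0],0],[80,[0,0,0],0],[80,[0,0,0],0]]' --clamp_n 20

```text
time: 16.75
ee_pos: [639.5, 284.6, 9.8]
tool_rot: [0.0, 1.0, 0.009, 0.0]
ft_force: [0.1, 0.8, 0.1]
opening: 79.8
grasp_force: 0.0
```

To row units: -240 mm / 800 = -0.3, -200 mm / 800 = -0.25.

Request:
run_rows --plan '[[80,[0,0,-0.025],0],[80,[0,0,-0.075],0],[80,[0,0,-0.15],0],[80,[0,0,-0.2125],0],[80,[-0.075,0,-0.25],0],[80,[-0.15,0,-0.25],0],[80,[-0.225,0,-0.25],0],[80,[-0.3,0,-0.25],0],[80,[-0.3,-0.075,-0.25],0],[80,[-0.3,-0.15,-0.25],0],[80,[-0.3,-0.225,-0.25],0],[80,[-0.3,-0.3,-0.25],0]]'

```text
time: 18.25
ee_pos: [395.2, 522.4, 211.6]
tool_rot: [-0.001, 1.0, 0.009, 0.001]
ft_force: [0.2, 0.1, 0.3]
opening: 80.3
grasp_force: 0.0
```

```bash
python3 - <<'E'
from m import *
np.set_printoptions(precision=1,suppress=True)
t=snap('top','top5');s=snap('scene','scene5')
print(bot.get_state()['ee_pos'])
A=cv2.resize(t['color'][165:265,140:260],None,fx=3.3,fy=3.3);B=cv2.resize(s['color'][180:280,310:430],None,fx=3.3,fy=3.3)
cv2.imwrite('pics/v5.png',np.hstack([A,B]))
for n,c,roi in(('top',t,(150,178,180,208)),('scene',s,(375,200,420,250))):
    for k in blobs(c,roi,lambda i:i.max(2)<70,3):
        r=cv2.minAreaRect(k);print(n,'dark',r,cv2.boxPoints(r).ravel())
    for k in blobs(c,roi,lambda i:(i[...,2]-i[...,0]>5)&(i.max(2)>110),5):
        r=cv2.minAreaRect(k);print(n,'plaster',r,cv2.boxPoints(r).ravel())
print('expected block/plaster centre px',proj(t,[[639.6,284.2,44]]),proj(t,[[639.6,284.2,54]]),proj(s,[[639.6,284.2,54]]))
E
```

```text
[395.1 526.4 211.2]
top dark ((151.0, 192.4166717529297), (12.0, 2.833343505859375), 90.0) [149.6 186.4 152.4 186.4 152.4 198.4 149.6 198.4]
top dark ((168.5122528076172, 196.09068298339844), (15.492042541503906, 31.184158325195312), 30.963754653930664) [153.8 205.5 169.9 178.7 183.2 186.7 167.1 213.4]
top plaster ((160.06724548339844, 190.2909698486328), (25.531599044799805, 12.205938339233398), 89.40322875976562) [153.8 177.6 166.  177.5 166.3 203.  154.1 203.1]
top plaster ((161.29864501953125, 189.32476806640625), (2.61669659614563, 5.441356658935547), 27.897314071655273) [158.9 191.1 161.4 186.3 163.7 187.5 161.2 192.3]
scene dark ((411.6666564941406, 248.58334350585938), (1.6666717529296875, 15.5), 90.0) [403.9 247.8 419.4 247.8 419.4 249.4 403.9 249.4]
scene dark ((402.2914123535156, 230.41758728027344), (14.598877906799316, 4.103665351867676), 14.676412582397461) [394.7 230.6 395.8 226.6 409.9 230.3 408.8 234.3]
scene dark ((410.34381103515625, 224.76995849609375), (10.144325256347656, 2.679028034210205), 62.44715881347656) [406.8 220.9 409.2 219.7 413.9 228.6 411.5 229.9]
scene dark ((393.4875183105469, 222.8780517578125), (7.440764427185059, 1.490179181098938), 64.9832992553711) [391.2 219.8 392.6 219.2 395.7 225.9 394.4 226.6]
scene dark ((396.21038818359375, 233.96697998046875), (30.71018409729004, 17.735328674316406), 29.18863868713379) [378.5 234.2 387.1 218.7 413.9 233.7 405.3 249.2]
scene plaster ((400.17218017578125, 221.42132568359375), (22.965232849121094, 10.93713092803955), 58.49567794799805) [389.5 214.5 398.8 208.8 410.8 228.4 401.5 234.1]
expected block/plaster centre px [[161.2 191.1]] [[160.1 190.6]] [[400.  220.4]]
```

View pics/v5.png

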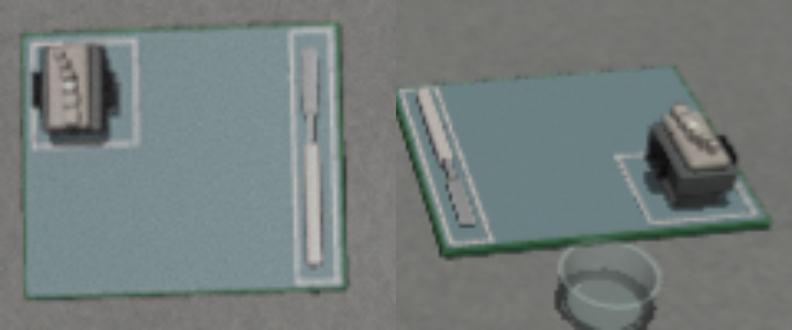

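The cast stands upright in the square: the plaster centre is at (160.1,190.3), and (160.1,190.6) was expected. The spatula lies centred in the band and the arm is clear.

Request:
run_rows --plan '[[80,[0,0,0],0],[80,[0,0,0],0]]'

```text
time: 18.6
ee_pos: [395.2, 519.0, 210.3]
tool_rot: [0.0, 1.0, 0.009, 0.0]
ft_force: [0.2, 0.8, -0.5]
opening: 79.9
grasp_force: 0.0
```

```bash
python3 -c "
from cell import bot
print(bot.job_done())"
```

```text
the job is handed in; nothing more can be done
None
```

I handed the job in at 18.6 s: in the last pictures the cast stands upright in the square and the spatula lies in the band with its blade pointing away, each within about 2 mm of centre. The hand-in returned no verdict.

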